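# Set the burr gap of the compound mill by touch and clicks

### The job

Set the fineness of the green bench mill that crushes polishing compound: turn its knurled steel ring clockwise (seen from above) until you feel the burrs touch, without forcing them, then back the ring off counter-clockwise by exactly three clicks and let go. Leave the things standing around the mill where they are.

Things in the scene. Friction and masses are not known exactly. Their poses are not given: they have to be found in the camera images.
- mill: Squat bench mill fixed to the bench: grey foot plate 130x130x12 mm, steel chute at the front, green round body 108 mm across and 73 mm high, aluminium scale collar 92 mm across on it (top at 79 mm, black ticks 20 degrees apart). Running torque of the ring over the clicks: up to 0.2 N m. Origin: centre of the underside, below the ring's axis; z up; front looks to its -x.
- ring_grip (a point): Centre of the knurled steel adjusting ring on top of the mill, on its axis, half way up. The ring is solid, 56 mm across, 35 mm high: from 17.5 mm below this point (81 mm over the bench) to 17.5 mm above it; a black cap in its middle stands 4 mm higher. The point's -x axis points to the red mark on the ring. The ring turns about the vertical, in place.
- ring (a joint): Angle of the ring, rad: 0 with the red mark to the mill's front, growing counter-clockwise from above (burrs apart). Clicks lie 20 degrees (0.349 rad) apart; a spring pawl holds the ring and draws it into the click when let go. The burrs touch 4 to 8 clicks (1.3 to 2.9 rad) clockwise of the start, differently each time. That place is itself a click; count from it.
- upper_burr_face (a point): Grinding face of the upper burr, inside the mill on its axis, unseen, some 40 mm over the bench. It rises 0.05 mm a click, far less than measured poses show. After the touch the burrs resist like a spring of 8 N m/rad on top of the click: touched from 0.12 N m on the burrs (about 0.3 N m felt at the ring), spoilt above 1.0 N m.
- lower_burr_face (a point): Grinding face of the lower burr, inside the mill, unseen, less than 0.5 mm below the upper; its height differs each time by a fraction of a millimetre. The gap (upper above lower, 0 at the touch) is what the ring sets: 0.15 mm at three clicks.
- loupe: Bystander: black eye loupe, a ring 37 mm across, 22 mm high. Origin: centre of its underside.
- ferrule: Bystander: cream ferrule ring, 23 mm across, 22 mm high. Origin: centre of its underside.
- green_stone: Bystander: green whetstone 46 x 108 x 22 mm (x, y, z), lying flat. Origin: centre of its underside.
- red_marker: Bystander: white felt marker with a red cap, 124 x 13 x 14 mm, lying along its x. Origin: centre of its underside.

How it is judged:
On the way, in this order (a step that is already met when the one before it is completed fails the run):
1. the burrs are brought together until they touch (at least 3 N at the burr stop) (contact force between ring_lug and stop_lug above 3 N), for 0.1 s.
2. the ring is backed off to about three clicks from the touch (z of upper_burr_face in the frame of lower_burr_face between 0.00013 and 0.00017 m), for 0.1 s.
At the end, for the whole second after the job is handed in: The ring rests, let go, three clicks (within 0.4 of a click; burr gap 0.13 to 0.17 mm) counter-clockwise of the place where the burrs touch (all of step 2 and velocity of joint ring between -0.05 and 0.05 rad/s).
It fails at once if the burrs are forced together with more than 1.0 N m (25 N at the burr stop) (contact force between ring_lug and stop_lug above 25 N).
It fails at once if the loupe is moved by more than 20 mm (distance of loupe from where it was at the start of the episode above 0.02 m).
It fails at once if the ferrule is moved by more than 20 mm (distance of ferrule from where it was at the start of the episode above 0.02 m).
It fails at once if the green stone is moved by more than 20 mm (distance of green_stone from where it was at the start of the episode above 0.02 m).
It fails at once if the red marker is moved by more than 20 mm (distance of red_marker from where it was at the start of the episode above 0.02 m).
It also fails if it takes over 64 s, if anything falls off the work surface, if the arm or the gripper's body presses on something with over 40 N, if the wrist force passes 120 N, or if a joint passes its speed limit or range.

### The arm

A 7-joint arm with a two-finger parallel gripper is mounted at the origin on a cart in front of the work surface, level with it; the furniture and walls round the work are solid. World frame = base frame: x ahead of the robot, y to its left, z up, the work surface at z = 0. Lengths are in m, angles in rad, forces in N, time in s.
With the tool pointing down it reaches from about 0.4 to 0.85 m from the base axis. Payload 4.5 kg.
Tool frame: the origin (TCP) lies at the very end of the fingers, on their centre line; the grasp point (between the pads) lies 19 mm behind it; y points along the fingers, x is the direction in which the jaws open and shut, and the axes are right-handed (so a half turn about y gives the same grasp; the last joint's range is limited). The gripper opens to 88 mm and grips with 3 to 60 N. Pads are 18 mm wide; open, the fingers measure 123 mm over their backs; the gripper's body (75 mm by 187 mm) begins 45 mm behind the grasp point.
Start: joints at [0.034, 0.689, -0.195, 1.565, 0.157, 0.902, -0.215], TCP at [0.625, 0, 0.239] pointing down, gripper open.
Joint ranges: [-3.01, 3.01], [-0.46, 2.08], [-1.47, 1.51], [0.13, 2.56], [-1, 4.14], [0.04, 2.09], [-2.66, 2.66]. Speed limits (rad/s): [2.57, 2.57, 3.14, 3.14, 3.14, 3.14, 3.14].

### API

Orientations are given as a 3x3 rotation matrix whose columns are the frame's x, y, z axes.
In Python, from rig import ctrl gives the robot as it stands.
- The arm moves only by the tool jog_arm, never from a script. Its argument "series" is a list of rows, each an object of numbers: "x", "y", "z": the shift along the world's x, y, z as a fraction of full scale; "ax", "ay", "az": the turn, a rotation vector about the world's x, y, z as a fraction of full scale; "gripper": the opening, from 0 (shut) to 1 (fully open). A call has 1 to 8 rows; each row shifts and turns the pose as measured when the row begins; what a row does not reach is not made up. Full scale, the value 1, is 200 mm for a shift and 0.1 rad for a turn. A row lasts 1/8 s, in which the tool goes at most 62.5 mm and 10.7 degrees, less where a joint would pass 70% of its speed; a pose out of reach is approached as far as the arm can. A call with a number of a shift or a turn outside -1 to 1 is refused whole. A call with a gripper value outside its range is refused whole. The fingers move at their own pace and stop on an object; "squeeze" is the grip in N (left out, the last holds). Time passes only in rows, so rows that do not move let the fingers close. It gives the time, the measured TCP pose, the force and the opening at its end, in the units of the state.
- ctrl.get_obs(): the state, without advancing time (a new reading comes with each control period).
- ctrl.capture(name): name is "scene" or "side" or "wrist"; returns a dict with "frame" (420x560x3 uint8, red, green, blue), "depth" (420x560 float32, m along the optical axis (not along the pixel's ray), 0 where there is no reading), "fx", "fy", "cx", "cy" (pixels), "xyz" and "rotation" of the camera in the world. Camera axes: x right, y down, z forward; pixel columns grow to the right and rows downward; lengths in m; the calibration is good to about 2 mm. A picture is of the moment at which its call begins.
- ctrl.hand_in(): hands the job in, once; it reports no verdict.
The state is a dict: "t": time; "joint_positions": joint angles; "joint_velocities": joint speeds; "joint_efforts": joint torques, N m; "eef_pos": TCP position; "tcp_rot": TCP orientation; "contact_force": force on the tool from outside, world axes, zero at the start; "torque": the same for the moment, N m; "finger_gap": finger opening in m.
Only numpy, scipy, OpenCV 4.12 (cv2) and the standard library are available. Lean on these libraries where they do the work, as an engineer would, in place of code of your own. Each camera call takes 0.05 s, during which the arm holds its last target. There are 200 camera calls.

## Working session

There is one attempt and no reset: what is moved stays moved. The work goes in short steps, Python scripts to look and compute and a tool call to move; the robot and the scene stay as the last step left them, time stands still between calls to the robot, and variables do not carry over. Pictures are saved under pics/ and viewed, about 8 in all and at most 12, crops included, and the job is handed in when it is done.

Besides the shell and the picture viewer there is one more tool, called after ">>>" in YAML: its name, and indented under it one key for each argument. jog_arm: Moves the arm, as the interface text tells. Its arguments: {"type":"object","properties":{"series":{"type":"array"},"squeeze":{"type":"number"}},"required":["series"]}

```bash
mkdir -p pics
cat > h.py <<'E'
import numpy as np, cv2
from rig import ctrl
def snap(n,f):
    c=ctrl.capture(n); cv2.imwrite('pics/'+f,c['frame'][:,:,::-1]); np.savez('pics/'+f+'.npz',**c); return c
def cloud(c):
    d=c['depth']; v,u=np.mgrid[:d.shape[0],:d.shape[1]]
    p=np.stack([(u-c['cx'])/c['fx']*d,(v-c['cy'])/c['fy']*d,d],-1)
    return p@np.array(c['rotation']).T+c['xyz']
E
python3 - <<'E'
from h import *
a=snap('scene','s1.png');b=snap('wrist','w1.png')
cv2.imwrite('pics/both.png',cv2.resize(np.vstack([a['frame'],b['frame']])[:,:,::-1],(400,600)))
o=ctrl.get_obs();print({k:np.round(v,3).tolist() for k,v in o.items()})
for n,c in(('s',a),('w',b)):
    P=cloud(c);m=(P[...,2]>.105)&(P[...,2]<.125)&(c['depth']>0)&(abs(P[...,1])<.3)&(P[...,0]>.4)&(P[...,0]<.85)
    q=P[m]; print(n,len(q),q.min(0) if len(q) else 0,q.max(0) if len(q) else 0,np.median(q,0) if len(q) else 0, c['xyz'])
E
```

```text
{'t': 0.1, 'joint_positions': [0.034, 0.69, -0.195, 1.566, 0.157, 0.902, -0.215], 'joint_velocities': [-0.001, -0.002, -0.001, -0.002, -0.003, -0.0, 0.0], 'joint_efforts': [-0.003, -52.85, -1.271, -15.384, -0.053, 0.002, 0.0], 'eef_pos': [0.624, -0.0, 0.238], 'tcp_rot': [[1.0, -0.002, -0.0], [0.0, -0.0, 1.0], [-0.002, -1.0, -0.0]], 'contact_force': [0.4, -0.5, 0.159], 'torque': [0.007, 0.016, 0.019], 'finger_gap': 0.088}
s 1411 [ 0.44439731 -0.29960287  0.10500896] [0.84966874 0.04836645 0.12497048] [ 0.65720736 -0.14873685  0.11598728] [-0.04380516  0.49425105  0.53065443]
w 3713 [ 0.4473756  -0.22190094  0.10501677] [0.69571513 0.04953182 0.1249986 ] [0.48037818 0.02247365 0.11744884] [0.62432668 0.07985886 0.38509446]
```

View pics/s1.png

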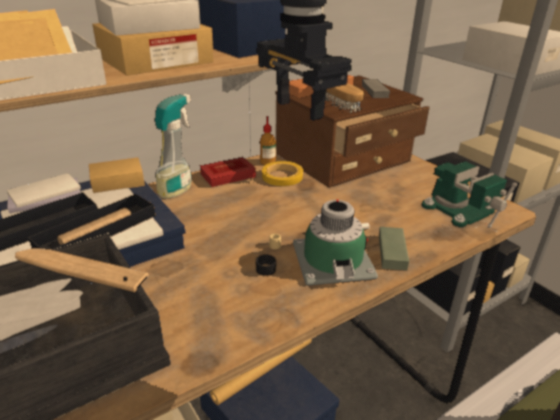

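View pics/w1.png

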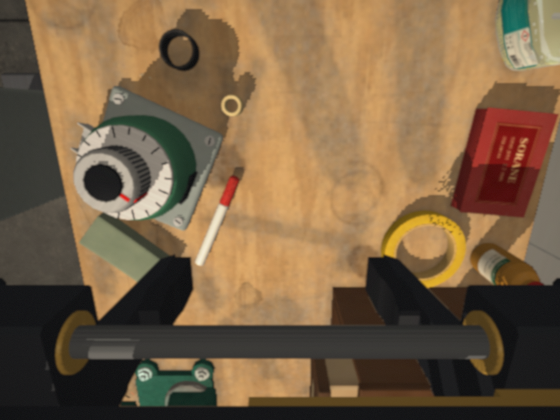

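The scene image shows the mill at (335,240), with the loupe (265,263), ferrule (275,241) and stone (393,248) around it. The wrist view shows the ring cap at (102,183), the red mark at (125,198), the chute side to the left, and the marker at (218,220). Next I fit the ring's circle.

Run:
```python
from h import *
from scipy.optimize import least_squares
for f in('w1','s1'):
    c=np.load(f'pics/{f}.png.npz');P=cloud(c);ok=c['depth']>0
    near=ok&(np.hypot(P[...,0]-.478,P[...,1]-.022)<.07)
    for lo,hi in((.113,.118),(.118,.126),(.09,.112)):
        m=near&(P[...,2]>lo)&(P[...,2]<hi);q=P[m]
        if len(q)<30: print(f,lo,len(q));continue
        h=cv2.minEnclosingCircle(q[:,:2].astype(np.float32))
        print(f,lo,len(q),np.round(h[0],4),round(h[1],4),np.round(q.mean(0),4))
        if lo==.09:
            q=q[np.hypot(q[:,0]-.478,q[:,1]-.022)<.04]
            r=least_squares(lambda p:np.hypot(q[:,0]-p[0],q[:,1]-p[1])-.028,[.478,.022],loss='soft_l1',f_scale=.001);print('fit',r.x,len(q))
c=np.load('pics/w1.png.npz');P=cloud(c);print('red',P[198,125],P[183,102], 'z collar',P[170,155])
```

```text
w1 0.113 1813 [0.4747 0.021 ] 0.028 [0.478  0.0232 0.1165]
w1 0.118 1373 [0.4756 0.0211] 0.0248 [0.4758 0.0213 0.1202]
w1 0.09 746 [0.4753 0.021 ] 0.0288 [0.4947 0.0297 0.1025]
fit [0.47467841 0.02082532] 746
s1 0.113 285 [0.4723 0.0204] 0.0279 [0.4677 0.0245 0.116 ]
s1 0.118 157 [0.4732 0.0196] 0.0235 [0.4723 0.0205 0.1199]
s1 0.09 363 [0.4722 0.0206] 0.0287 [0.4579 0.0336 0.1012]
fit [0.47407101 0.01878235] 363
red [0.49158123 0.0075035  0.11783448] [0.47512908 0.02108985 0.11987128] z collar [0.50595198 0.02517976 0.08124403]
```

>>> jog_arm:
  series:
    - {"x": -0.19, "y": 0.026, "az": 1, "gripper": 1}
    - {"x": -0.19, "y": 0.026, "az": 1}
    - {"x": -0.19, "y": 0.026, "az": 1}
    - {"x": -0.18, "y": 0.025, "az": 1}
    - {"az": 1}
    - {"az": 1}
    - {"az": 1}
    - {"az": 1}
  squeeze: 40

```text
invalid input at $.series[0]: expected keys x, y, z, ax, ay, az, gripper
```

```bash
cat > st.py <<'E'
from h import *
def st():
    o=ctrl.get_obs(); R=np.array(o['tcp_rot'])
    print('t',round(o['t'],2),'q',np.round(o['joint_positions'],2).tolist(),'p',np.round(o['eef_pos'],4),'yaw %.4f'%np.arctan2(R[1,0],R[0,0]),'yaxis',np.round(R[:,1],4),'F',np.round(o['contact_force'],2),'T',np.round(o['torque'],3),'gap %.4f'%o['finger_gap'])
if __name__=='__main__': st()
E
python3 st.py
```

```text
t 0.1 q [0.03, 0.69, -0.19, 1.57, 0.16, 0.9, -0.22] p [ 0.6244 -0.      0.238 ] yaw 0.0001 yaxis [-1.6e-03 -1.0e-04 -1.0e+00] F [ 0.4  -0.5   0.16] T [0.007 0.016 0.019] gap 0.0880
```

All keys are required in every row.

>>> jog_arm:
  series:
    - {"x": -0.19, "y": 0.026, "z": 0, "ax": 0, "ay": 0, "az": 1, "gripper": 1}
    - {"x": -0.19, "y": 0.026, "z": 0, "ax": 0, "ay": 0, "az": 1, "gripper": 1}
    - {"x": -0.19, "y": 0.026, "z": 0, "ax": 0, "ay": 0, "az": 1, "gripper": 1}
    - {"x": -0.18, "y": 0.025, "z": 0, "ax": 0, "ay": 0, "az": 1, "gripper": 1}
    - {"x": 0, "y": 0, "z": 0, "ax": 0, "ay": 0, "az": 1, "gripper": 1}
    - {"x": 0, "y": 0, "z": 0, "ax": 0, "ay": 0, "az": 1, "gripper": 1}
    - {"x": 0, "y": 0, "z": 0, "ax": 0, "ay": 0, "az": 1, "gripper": 1}
    - {"x": 0, "y": 0, "z": 0, "ax": 0, "ay": 0, "az": 1, "gripper": 1}
  squeeze: 40

```text
t: 1.1
eef_pos: [0.4666, 0.0203, 0.2355]
tcp_rot: [[0.677, -0.007, -0.736], [0.736, -0.004, 0.677], [-0.008, -1.0, 0.002]]
contact_force: [-1.0, -1.0, 0.8]
finger_gap: 0.0883
```

```bash
python3 st.py; python3 -c "
from h import *
snap('side','d1.png')"
```

```text
t 1.1 q [0.15, 0.52, -0.44, 2.02, 0.35, 0.69, 0.31] p [0.4666 0.0203 0.2355] yaw 0.8272 yaxis [-0.0066 -0.0045 -1.    ] F [-1.04 -0.99  0.76] T [ 0.027 -0.072  0.033] gap 0.0883
```

View pics/d1.png

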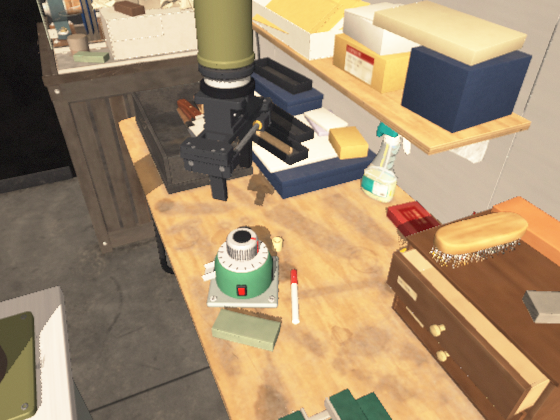

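>>> jog_arm:
  series:
    - {"x": 0.04, "y": 0, "z": 0, "ax": 0.045, "ay": -0.066, "az": 1, "gripper": 1}
    - {"x": 0, "y": 0, "z": -0.15, "ax": 0, "ay": 0, "az": 1, "gripper": 1}
    - {"x": 0, "y": 0, "z": -0.15, "ax": 0, "ay": 0, "az": 1, "gripper": 1}
    - {"x": 0, "y": 0, "z": -0.15, "ax": 0, "ay": 0, "az": 1, "gripper": 1}
    - {"x": 0, "y": 0, "z": 0, "ax": 0, "ay": 0, "az": 1, "gripper": 1}
    - {"x": 0, "y": 0, "z": 0, "ax": 0, "ay": 0, "az": 1, "gripper": 1}
    - {"x": 0, "y": 0, "z": 0, "ax": 0, "ay": 0, "az": 1, "gripper": 1}
    - {"x": 0, "y": 0, "z": 0, "ax": 0, "ay": 0, "az": 0, "gripper": 1}

```text
t: 2.15
eef_pos: [0.4742, 0.0196, 0.1412]
tcp_rot: [[0.032, -0.003, -0.999], [0.999, 0.001, 0.032], [0.001, -1.0, 0.003]]
contact_force: [0.2, -0.6, -0.5]
finger_gap: 0.088
```

```bash
python3 st.py
python3 - <<'E'
from h import *
c=snap('wrist','w2.png');P=cloud(c)
m=(c['depth']>0)&(np.hypot(P[...,0]-.4745,P[...,1]-.0205)<.035)&(P[...,2]>.113)&(P[...,2]<.126)
q=P[m];print(len(q), cv2.minEnclosingCircle(q[:,:2].astype(np.float32)),q[:,2].max())
E
```

```text
t 2.15 q [0.18, 0.71, -0.51, 2.09, 0.69, 0.52, 0.69] p [0.4742 0.0196 0.1412] yaw 1.5387 yaxis [-0.0028  0.001  -1.    ] F [ 0.19 -0.59 -0.46] T [ 0.139 -0.023  0.002] gap 0.0880
6278 ((0.4746437072753906, 0.020663779228925705), 0.02807406522333622) 0.12322687111673014
```

View pics/w2.png

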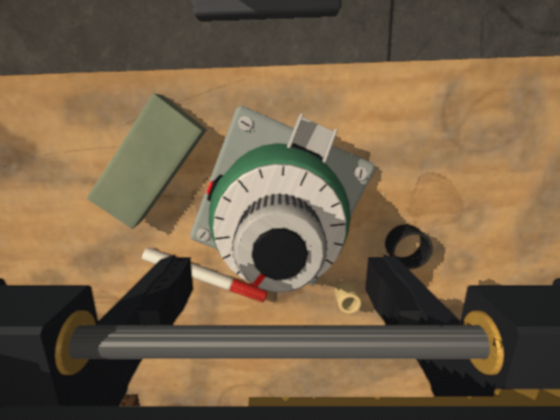

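>>> jog_arm:
  series:
    - {"x": 0.002, "y": 0.005, "z": -0.12, "ax": 0, "ay": -0.03, "az": 0, "gripper": 1}
    - {"x": 0, "y": 0, "z": -0.12, "ax": 0, "ay": 0, "az": 0, "gripper": 1}
    - {"x": 0, "y": 0, "z": -0.03, "ax": 0, "ay": 0, "az": 0, "gripper": 1}
    - {"x": 0, "y": 0, "z": 0, "ax": 0, "ay": 0, "az": 0, "gripper": 1}

```text
t: 2.7
eef_pos: [0.4758, 0.0206, 0.0868]
tcp_rot: [[0.041, 0.003, -0.999], [0.999, 0.001, 0.041], [0.001, -1.0, -0.003]]
contact_force: [-0.1, -0.5, 0.2]
finger_gap: 0.088
```

```bash
python3 st.py
```

```text
t 2.7 q [0.09, 0.79, -0.37, 2.12, 0.82, 0.36, 0.57] p [0.4758 0.0206 0.0868] yaw 1.5295 yaxis [ 3.e-03  6.e-04 -1.e+00] F [-0.14 -0.53  0.2 ] T [ 0.045 -0.071 -0.035] gap 0.0880
```

>>> jog_arm:
  series:
    - {"x": -0.006, "y": 0, "z": 0, "ax": 0, "ay": 0.03, "az": 0, "gripper": 1}
    - {"x": 0, "y": 0, "z": 0, "ax": 0, "ay": 0, "az": 0, "gripper": 0}
    - {"x": 0, "y": 0, "z": 0, "ax": 0, "ay": 0, "az": 0, "gripper": 0}
    - {"x": 0, "y": 0, "z": 0, "ax": 0, "ay": 0, "az": 0, "gripper": 0}
    - {"x": 0, "y": 0, "z": 0, "ax": 0, "ay": 0, "az": 0, "gripper": 0}
    - {"x": 0, "y": 0, "z": 0, "ax": 0, "ay": 0, "az": 0, "gripper": 0}
  squeeze: 40

```text
t: 3.45
eef_pos: [0.4757, 0.0198, 0.0887]
tcp_rot: [[0.044, 0.003, -0.999], [0.999, 0.0, 0.044], [0.0, -1.0, -0.003]]
contact_force: [-0.7, -0.6, 0.2]
finger_gap: 0.0551
```

```bash
python3 st.py
```

```text
t 3.45 q [0.09, 0.79, -0.38, 2.12, 0.81, 0.37, 0.57] p [0.4757 0.0198 0.0887] yaw 1.5270 yaxis [ 3.1e-03  2.0e-04 -1.0e+00] F [-0.7  -0.65  0.19] T [ 0.152 -0.043  0.025] gap 0.0551
```

>>> jog_arm:
  series:
    - {"x": 0, "y": 0, "z": 0, "ax": 0, "ay": 0, "az": -0.7, "gripper": 0}
    - {"x": 0, "y": 0, "z": 0, "ax": 0, "ay": 0, "az": -0.7, "gripper": 0}
    - {"x": 0, "y": 0, "z": 0, "ax": 0, "ay": 0, "az": -0.7, "gripper": 0}
    - {"x": 0, "y": 0, "z": 0, "ax": 0, "ay": 0, "az": -0.7, "gripper": 0}
    - {"x": 0, "y": 0, "z": 0, "ax": 0, "ay": 0, "az": -0.7, "gripper": 0}
  squeeze: 50

```text
t: 4.08
eef_pos: [0.4756, 0.0196, 0.0887]
tcp_rot: [[0.391, 0.003, -0.92], [0.92, -0.001, 0.391], [0.0, -1.0, -0.003]]
contact_force: [0.3, -0.7, 0.5]
finger_gap: 0.0548
```

```bash
python3 st.py
```

```text
t 4.08 q [0.04, 0.78, -0.29, 2.13, 0.69, 0.32, 0.34] p [0.4756 0.0196 0.0887] yaw 1.1690 yaxis [ 0.0031 -0.0011 -1.    ] F [ 0.3  -0.72  0.48] T [ 0.006 -0.098  0.301] gap 0.0548
```

>>> jog_arm:
  series:
    - {"x": 0, "y": 0, "z": 0, "ax": 0, "ay": 0, "az": -0.85, "gripper": 0}
    - {"x": 0, "y": 0, "z": 0, "ax": 0, "ay": 0, "az": -0.85, "gripper": 0}
    - {"x": 0, "y": 0, "z": 0, "ax": 0, "ay": 0, "az": -0.85, "gripper": 0}
    - {"x": 0, "y": 0, "z": 0, "ax": 0, "ay": 0, "az": -0.85, "gripper": 0}
    - {"x": 0, "y": 0, "z": 0, "ax": 0, "ay": 0, "az": -0.85, "gripper": 0}
    - {"x": 0, "y": 0, "z": 0, "ax": 0, "ay": 0, "az": -0.85, "gripper": 0}
    - {"x": 0, "y": 0, "z": 0, "ax": 0, "ay": 0, "az": -0.85, "gripper": 0}
    - {"x": 0, "y": 0, "z": 0, "ax": 0, "ay": 0, "az": -0.85, "gripper": 0}
  squeeze: 50

```text
t: 5.08
eef_pos: [0.4754, 0.0193, 0.0887]
tcp_rot: [[0.891, 0.001, -0.454], [0.454, -0.004, 0.891], [-0.001, -1.0, -0.004]]
contact_force: [-0.8, -0.9, 0.4]
finger_gap: 0.055
```

```bash
python3 st.py; python3 -c "
from h import *
snap('wrist','w3.png')"
```

```text
t 5.08 q [-0.05, 0.77, -0.14, 2.13, 0.4, 0.26, -0.07] p [0.4754 0.0193 0.0887] yaw 0.4715 yaxis [ 0.0013 -0.0037 -1.    ] F [-0.81 -0.94  0.42] T [-0.046 -0.077  0.294] gap 0.0550
```

View pics/w3.png

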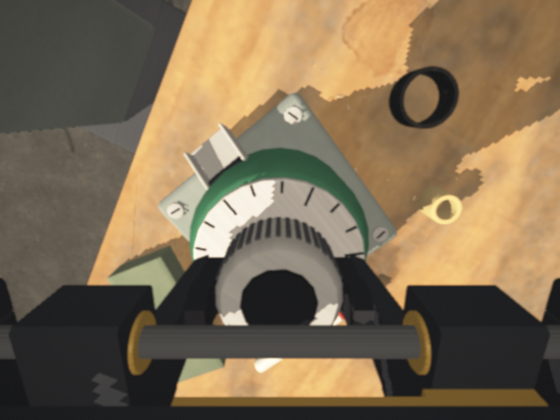

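The wrist view hides the ring mark behind the gripper bar. The red spot at (342,318) is the marker's cap. I'll check the side and scene cameras to see whether the ring followed.

Run:
```python
from h import *
a=snap('side','d3.png')['frame'];b=snap('scene','s3.png')['frame']
old=cv2.imread('pics/d1.png')[:,:,::-1];olds=cv2.imread('pics/s1.png')[:,:,::-1]
k=lambda i,u,v:cv2.resize(i[v-45:v+45,u-60:u+60],(400,300),interpolation=cv2.INTER_CUBIC)
cv2.imwrite('pics/cmp.png',np.vstack([np.hstack([k(old,243,248),k(a,243,248)]),np.hstack([k(olds,337,220),k(b,337,220)])])[:,:,::-1])
```

```text
(no output)
```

View pics/cmp.png

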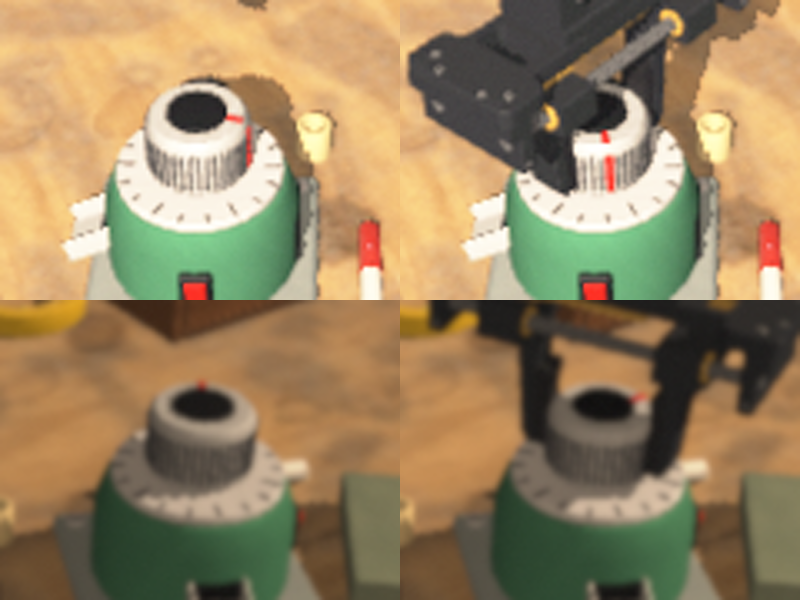

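The ring did follow: the mark moved by about 60° clockwise, from the right (250,150) to the front (608,170) in the side view. Now click by click.

>>> jog_arm:
  series:
    - {"x": 0, "y": 0, "z": 0, "ax": 0, "ay": 0, "az": -0.7, "gripper": 0}
    - {"x": 0, "y": 0, "z": 0, "ax": 0, "ay": 0, "az": -0.7, "gripper": 0}
    - {"x": 0, "y": 0, "z": 0, "ax": 0, "ay": 0, "az": -0.7, "gripper": 0}
    - {"x": 0, "y": 0, "z": 0, "ax": 0, "ay": 0, "az": -0.7, "gripper": 0}
    - {"x": 0, "y": 0, "z": 0, "ax": 0, "ay": 0, "az": -0.5, "gripper": 0}

```text
t: 5.85
eef_pos: [0.4752, 0.0192, 0.0887]
tcp_rot: [[0.989, -0.0, -0.145], [0.145, -0.004, 0.989], [-0.001, -1.0, -0.004]]
contact_force: [-0.3, -1.0, -0.3]
finger_gap: 0.0548
```

```bash
python3 st.py
```

```text
t 5.85 q [-0.09, 0.77, -0.08, 2.13, 0.25, 0.25, -0.25] p [0.4752 0.0192 0.0887] yaw 0.1456 yaxis [-1.0e-04 -3.7e-03 -1.0e+00] F [-0.29 -0.99 -0.25] T [-0.164 -0.06  -0.004] gap 0.0548
```

>>> jog_arm:
  series:
    - {"x": 0, "y": 0, "z": 0, "ax": 0, "ay": 0, "az": -0.25, "gripper": 0}
    - {"x": 0, "y": 0, "z": 0, "ax": 0, "ay": 0, "az": -0.25, "gripper": 0}

```text
t: 6.1
eef_pos: [0.4752, 0.0193, 0.0887]
tcp_rot: [[0.995, -0.0, -0.096], [0.096, -0.004, 0.995], [-0.001, -1.0, -0.004]]
contact_force: [0.0, -0.7, 0.5]
finger_gap: 0.0544
```

```bash
python3 st.py
```

```text
t 6.1 q [-0.09, 0.77, -0.07, 2.13, 0.23, 0.25, -0.27] p [0.4752 0.0193 0.0887] yaw 0.0961 yaxis [-4.0e-04 -3.7e-03 -1.0e+00] F [ 0.   -0.67  0.48] T [-0.379 -0.113  0.416] gap 0.0544
```

>>> jog_arm:
  series:
    - {"x": 0, "y": 0, "z": 0, "ax": 0, "ay": 0, "az": -0.25, "gripper": 0}

```text
t: 6.22
eef_pos: [0.4752, 0.0192, 0.0887]
tcp_rot: [[0.998, -0.001, -0.07], [0.07, -0.004, 0.998], [-0.001, -1.0, -0.004]]
contact_force: [-0.4, -1.3, -0.3]
finger_gap: 0.0547
```

```bash
python3 st.py;python3 -c "
from h import *
ctrl.capture('side')
from st import st
st()"
```

```text
t 6.22 q [-0.1, 0.77, -0.07, 2.13, 0.22, 0.25, -0.29] p [0.4752 0.0192 0.0887] yaw 0.0706 yaxis [-6.0e-04 -3.8e-03 -1.0e+00] F [-0.45 -1.33 -0.29] T [-0.219 -0.012  0.339] gap 0.0547
t 6.28 q [-0.1, 0.77, -0.07, 2.13, 0.22, 0.25, -0.29] p [0.4752 0.0193 0.0887] yaw 0.0694 yaxis [-6.0e-04 -3.8e-03 -1.0e+00] F [-1.29 -1.87 -0.27] T [-0.221 -0.022  0.178] gap 0.0550
```

```bash
cat > tz.py <<'E'
from h import *
T=[]
for i in range(6):
    o=ctrl.get_obs();T.append(o['torque'][2]);ctrl.capture('side')
R=np.array(o['tcp_rot']);y=np.arctan2(R[1,0],R[0,0])
print('t %.2f yaw %.4f clicks %.3f Tz %.3f'%(o['t'],y,(1.527-y)/.34907,np.mean(T)),np.round(T,2),'F',np.round(o['contact_force'],1),'p',np.round(o['eef_pos'],4))
E
python3 tz.py
```

```text
t 6.53 yaw 0.0708 clicks 4.172 Tz 0.077 [0.18 0.05 0.06 0.06 0.07 0.04] F [-0.5 -0.5  0.6] p [0.4752 0.0192 0.0887]
```

>>> jog_arm:
  series:
    - {"x": 0, "y": 0, "z": 0, "ax": 0, "ay": 0, "az": -0.75, "gripper": 0}
    - {"x": 0, "y": 0, "z": 0, "ax": 0, "ay": 0, "az": -0.75, "gripper": 0}
    - {"x": 0, "y": 0, "z": 0, "ax": 0, "ay": 0, "az": -0.75, "gripper": 0}
    - {"x": 0, "y": 0, "z": 0, "ax": 0, "ay": 0, "az": -0.75, "gripper": 0}
    - {"x": 0, "y": 0, "z": 0, "ax": 0, "ay": 0, "az": -0.4, "gripper": 0}

```text
t: 7.2
eef_pos: [0.475, 0.0193, 0.0887]
tcp_rot: [[0.962, -0.002, 0.274], [-0.275, -0.003, 0.962], [-0.001, -1.0, -0.003]]
contact_force: [0.6, -2.0, 1.1]
finger_gap: 0.0549
```

```bash
python3 tz.py
```

```text
t 7.45 yaw -0.2774 clicks 5.169 Tz 0.070 [ 0.29  0.01  0.04 -0.01  0.05  0.04] F [-0.6 -1.   0.2] p [0.475  0.0192 0.0887]
```

>>> jog_arm:
  series:
    - {"x": 0, "y": 0, "z": 0, "ax": 0, "ay": 0, "az": -0.75, "gripper": 0}
    - {"x": 0, "y": 0, "z": 0, "ax": 0, "ay": 0, "az": -0.75, "gripper": 0}
    - {"x": 0, "y": 0, "z": 0, "ax": 0, "ay": 0, "az": -0.75, "gripper": 0}
    - {"x": 0, "y": 0, "z": 0, "ax": 0, "ay": 0, "az": -0.75, "gripper": 0}
    - {"x": 0, "y": 0, "z": 0, "ax": 0, "ay": 0, "az": -0.4, "gripper": 0}

```text
t: 8.12
eef_pos: [0.4749, 0.0193, 0.0887]
tcp_rot: [[0.812, -0.003, 0.584], [-0.584, -0.002, 0.812], [-0.001, -1.0, -0.003]]
contact_force: [-0.4, -2.8, 1.2]
finger_gap: 0.0548
```

```bash
python3 tz.py
```

```text
t 8.38 yaw -0.6233 clicks 6.160 Tz 0.317 [0.57 0.22 0.29 0.23 0.3  0.29] F [-0.4 -2.3  0.8] p [0.4748 0.0193 0.0887]
```

Clear torque rise at click 6. I'll confirm the spring slope with a tiny step.

>>> jog_arm:
  series:
    - {"x": 0, "y": 0, "z": 0, "ax": 0, "ay": 0, "az": -0.25, "gripper": 0}

```text
t: 8.55
eef_pos: [0.4748, 0.0193, 0.0887]
tcp_rot: [[0.797, -0.003, 0.604], [-0.604, -0.001, 0.797], [-0.001, -1.0, -0.003]]
contact_force: [-0.7, -1.9, 1.6]
finger_gap: 0.0548
```

```bash
python3 tz.py
```

```text
t 8.80 yaw -0.6485 clicks 6.232 Tz 0.441 [0.66 0.42 0.4  0.36 0.4  0.41] F [-0.1 -0.4  0.8] p [0.4748 0.0193 0.0887]
```

Touch confirmed at click 6. Backing off three clicks to yaw ≈ 0.48.

>>> jog_arm:
  series:
    - {"x": 0, "y": 0, "z": 0, "ax": 0, "ay": 0, "az": 0.9, "gripper": 0}
    - {"x": 0, "y": 0, "z": 0, "ax": 0, "ay": 0, "az": 0.9, "gripper": 0}
    - {"x": 0, "y": 0, "z": 0, "ax": 0, "ay": 0, "az": 0.9, "gripper": 0}
    - {"x": 0, "y": 0, "z": 0, "ax": 0, "ay": 0, "az": 0.9, "gripper": 0}
    - {"x": 0, "y": 0, "z": 0, "ax": 0, "ay": 0, "az": 0.9, "gripper": 0}
    - {"x": 0, "y": 0, "z": 0, "ax": 0, "ay": 0, "az": 0.9, "gripper": 0}
    - {"x": 0, "y": 0, "z": 0, "ax": 0, "ay": 0, "az": 0.9, "gripper": 0}
    - {"x": 0, "y": 0, "z": 0, "ax": 0, "ay": 0, "az": 0.9, "gripper": 0}

```text
t: 9.85
eef_pos: [0.4752, 0.0193, 0.0887]
tcp_rot: [[0.997, -0.002, -0.074], [0.074, -0.001, 0.997], [-0.002, -1.0, -0.001]]
contact_force: [-0.9, -1.9, -0.0]
finger_gap: 0.0548
```

>>> jog_arm:
  series:
    - {"x": 0, "y": 0, "z": 0, "ax": 0, "ay": 0, "az": 0.8, "gripper": 0}
    - {"x": 0, "y": 0, "z": 0, "ax": 0, "ay": 0, "az": 0.8, "gripper": 0}
    - {"x": 0, "y": 0, "z": 0, "ax": 0, "ay": 0, "az": 0.8, "gripper": 0}
    - {"x": 0, "y": 0, "z": 0, "ax": 0, "ay": 0, "az": 0.8, "gripper": 0}

```text
t: 10.35
eef_pos: [0.4753, 0.0193, 0.0887]
tcp_rot: [[0.923, -0.002, -0.384], [0.384, -0.001, 0.923], [-0.002, -1.0, -0.0]]
contact_force: [-0.7, -0.3, 0.5]
finger_gap: 0.055
```

```bash
python3 tz.py
```

```text
t 10.60 yaw 0.3921 clicks 3.251 Tz 0.157 [-0.    0.25  0.23  0.18  0.16  0.12] F [-0.5 -1.3 -0. ] p [0.4753 0.0193 0.0887]
```

>>> jog_arm:
  series:
    - {"x": 0, "y": 0, "z": 0, "ax": 0, "ay": 0, "az": 0.6, "gripper": 0}
    - {"x": 0, "y": 0, "z": 0, "ax": 0, "ay": 0, "az": 0.25, "gripper": 0}

```text
t: 10.9
eef_pos: [0.4754, 0.0193, 0.0887]
tcp_rot: [[0.887, -0.001, -0.463], [0.463, -0.001, 0.887], [-0.002, -1.0, -0.0]]
contact_force: [0.4, -1.8, 0.1]
finger_gap: 0.0552
```

```bash
python3 tz.py
```

```text
t 11.15 yaw 0.4791 clicks 3.002 Tz 0.022 [-0.15  0.03  0.08  0.06  0.02  0.08] F [ 0.6 -1.2  0.2] p [0.4754 0.0194 0.0887]
```

Static torque is near zero at click 3. Release, lift straight up, and look.

>>> jog_arm:
  series:
    - {"x": 0, "y": 0, "z": 0, "ax": 0, "ay": 0, "az": 0, "gripper": 1}
    - {"x": 0, "y": 0, "z": 0, "ax": 0, "ay": 0, "az": 0, "gripper": 1}
    - {"x": 0, "y": 0, "z": 0, "ax": 0, "ay": 0, "az": 0, "gripper": 1}
    - {"x": 0, "y": 0, "z": 0, "ax": 0, "ay": 0, "az": 0, "gripper": 1}
    - {"x": 0, "y": 0, "z": 0.15, "ax": 0, "ay": 0, "az": 0, "gripper": 1}
    - {"x": 0, "y": 0, "z": 0.25, "ax": 0, "ay": 0, "az": 0, "gripper": 1}
    - {"x": 0, "y": 0, "z": 0.25, "ax": 0, "ay": 0, "az": 0, "gripper": 1}
    - {"x": 0, "y": 0, "z": 0, "ax": 0, "ay": 0, "az": 0, "gripper": 1}

```text
t: 12.2
eef_pos: [0.4748, 0.0204, 0.2218]
tcp_rot: [[0.887, -0.003, -0.462], [0.462, -0.001, 0.887], [-0.003, -1.0, 0.001]]
contact_force: [1.5, 0.2, 0.5]
finger_gap: 0.0879
```

```bash
python3 st.py
python3 - <<'E'
from h import *
w=snap('wrist','w4.png')
for f in('w1','w2','w4'):
    c=np.load(f'pics/{f}.png.npz');P=cloud(c);F=c['frame'].astype(int)
    r=np.hypot(P[...,0]-.4747,P[...,1]-.0207)
    m=(F[...,0]>1.8*F[...,1])&(F[...,0]>90)&(r>.013)&(r<.027)&(P[...,2]>.112)&(c['depth']>0)
    q=P[m].mean(0) if m.any() else [0,0,0]
    print(f,m.sum(),np.round(q,4),'deg',np.degrees(np.arctan2(q[1]-.0207,q[0]-.4747)))
a=snap('side','d4.png')['frame'];k=lambda i,u,v:cv2.resize(i[v-45:v+45,u-60:u+60],(400,300),interpolation=cv2.INTER_CUBIC)
cv2.imwrite('pics/c4.png',np.hstack([k(cv2.imread('pics/d3.png'),243,248),k(a[:,:,::-1],243,248)]))
E
```

```text
t 12.2 q [0.07, 0.54, -0.33, 2.02, 0.28, 0.63, 0.04] p [0.4748 0.0204 0.2218] yaw 0.4798 yaxis [-2.9e-03 -6.0e-04 -1.0e+00] F [1.54 0.18 0.51] T [ 0.019 -0.036 -0.019] gap 0.0879
w1 42 [0.4912 0.0083 0.1182] deg -36.93906528637141
w2 83 [0.4911 0.0079 0.1182] deg -37.915021715128994
w4 41 [0.4717 0.0009 0.1184] deg -98.55677112737744
```

View pics/w4.png

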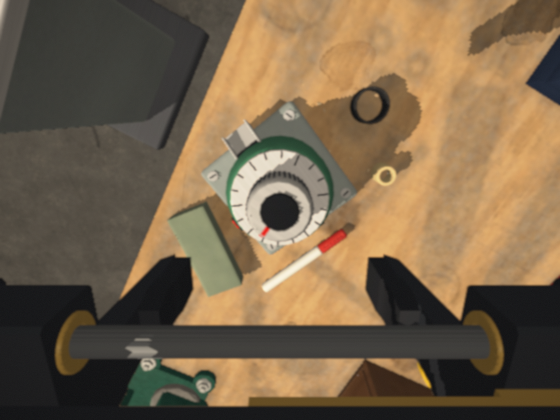

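View pics/c4.png

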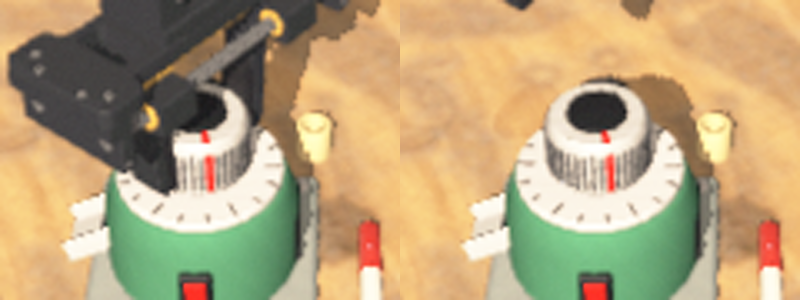

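The ring's mark sits at −98.6°, against about −37.5° at the start. That is a net three clicks clockwise with no slip in the grip, so it is three clicks back from the touch at click 6. The bystanders are where they were.

```bash
python3 -c "
from rig import ctrl
print(ctrl.hand_in())"
```

```text
the job is handed in; nothing more can be done
None
```

I turned the ring clockwise until the burrs touched at the sixth click from the start, backed it off three clicks, let go, lifted clear and handed the job in at about 12 s.

- **Touch:** with the ring held about 0.06 rad past the click, the steady torque was about 0.04–0.06 N m at clicks 4 and 5, but about 0.27 N m at click 6. A further 0.025 rad raised it to about 0.40 N m. The highest reading at any moment was 0.66 N m at the ring, below the 1.0 N m limit.
- **Back-off:** the tool ended at 3.00 clicks by its angle, with almost no torque left before I let go. After release, the red mark had turned about 61° clockwise from the start (60° expected). So the ring did not slip in the grip and rests three clicks from the touch.
- **Disagreements:**
  - The torque rose by about 5 N m/rad past the touch, not the stated 8. Extrapolating it back puts the touch about 0.07 of a click past click 6, well inside the 0.4-click allowance.
  - Torque read while moving was noisy, about 0.3–0.4 N m even before the touch, so I relied on the held readings.
- **Bystanders:** in the last pictures the loupe, ferrule, stone and marker look unmoved. I did not measure their positions.

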